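Hang the washed enamel cup mouth-down on the drying post

ROBOT

A 6-joint arm with a two-finger parallel gripper is mounted at the origin on the work surface. World frame = base frame: x ahead of the robot, y to its left, z up, the work surface at z = 0. Lengths are in m, angles in degrees, forces in N, time in s.
With the tool pointing down it reaches from about 0.25 to 0.725 m from the base axis. Payload 9.7 kg.
Tool frame: the origin (TCP) lies between the finger pads; the fingertips stand bot.tcp_to_tips ahead of it and the grasp point (between the pads) lies 2 mm behind it (bot.tcp_to_tips is the distance from the TCP to the fingertips, in m); z points along the fingers, y is the line along which they close (so a half turn about z gives the same grasp; the last joint's range is limited). The gripper opens to 85 mm and grips with 20 to 120 N. Pads are 22 mm wide; open, the fingers measure 114 mm over their backs; the gripper's body (76 mm by 85 mm) begins 54 mm behind the grasp point. The pads swing forward as they close: fully open they stand 13 mm farther back than shut.
Start: joints at [69.156, 4.979, 10.078, 95.1, 0, 90], TCP at [0.196, 0.514, 0.248] pointing down, gripper open.
Joint ranges: [-179.16, 179.16], [-48.56, 103.87], [-65.8, 70.77], [-126.05, 130.52], [-82.76, 87.17], [-180, 180]. Speed limits (degrees/s): [127.2, 127.2, 147.25, 180, 180, 180].

INTERFACE

Orientations are given as [roll, pitch, yaw] about the fixed x, y, z axes, in that order (R = Rz(yaw) Ry(pitch) Rx(roll)).
In Python, from workcell import sensors, camera, camera_params, bot gives the robot as it stands.
- The arm moves only by the tool apply_moves, never from a script. Its argument "motion" is a list of rows, each an object with "jaw": the opening, from -1 (shut) to 1 (fully open); "xyz": the shift along the tool's x, y, z in mm, a list of three; "twist": the turn about the tool's z in rad. A call has 1 to 5 rows; each row is the pose to reach, as a shift and turn from the pose commanded when the call began, along the tool's axes at that moment; what a row does not reach only later rows make up. A row lasts 1/8 s, in which the tool goes at most 62.5 mm and 10.7 degrees, less where a joint would pass 70% of its speed; a pose out of reach is approached as far as the arm can. A call with a gripper value outside its range is refused whole. The fingers move at their own pace and stop on an object; "grip_force" is the grip in N (left out, the last holds). Time passes only in rows, so rows that repeat a pose let the fingers close. It gives the time, the measured TCP pose, the force, the opening and the grip force at its end, in the units of the state.
- sensors.get_obs(): the state, without advancing time (a new reading comes with each control period).
- camera(name): name is "scene" or "top" or "wrist"; returns (picture, depth): 480x640x3 uint8, red, green, blue; 480x640 float32, m along the optical axis (not along the pixel's ray), 0 where there is no reading.
- camera_params(name): a dict with "mtx" (3x3 intrinsics, pixels), "rvec" (rotation vector, rad) and "tvec" (3), from world to camera coordinates, as OpenCV has them. Camera axes: x right, y down, z forward; pixel columns grow to the right and rows downward; lengths in m; the calibration is good to about 2 mm. A picture is of the moment at which its call begins: read the wrist's pose just before it. camera_params takes no time and is no camera call; for the wrist camera it gives the pose at the moment of the call.
- bot.job_done(): hands the job in; it is judged then, once.
The state is a dict: "time": time; "q": joint angles; "qd": joint speeds; "joint_efforts": joint torques, N m; "ee_pos": TCP position; "tcp_rot": TCP orientation; "wrist_force": force on the tool from outside, world axes, zero at the start; "torque": the same for the moment, N m; "opening": finger opening in m; "grasp_force": force on a finger pad.
Only numpy, scipy, OpenCV 4.12 (cv2) and the standard library are available. Lean on these libraries where they do the work, as an engineer would, in place of code of your own. Each camera call takes 0.05 s, during which the arm holds its last target. There are 200 camera calls.

TASK

The washed green cup is lying on the sloping wire drainer. Turn it upside down over the wooden drying post and lower it gently all the way, until the inside of its bottom rests on the top of the post, then let go without letting it drop. The post is clamped at a different height each time, so feel for it; do not press hard, and leave the colander and the tan silicone lid where they are.

Things in the scene. Friction and masses are not known exactly. Their poses are not given: they have to be found in the camera images.
- cup: Green enamel cup, no handle: straight round tube, outside diameter 66 mm, 100 mm long, wall 3 mm, inside depth 96 mm (bottom 4 mm thick), about 0.2 kg. Origin: centre of the outer face of its closed end; z runs along its axis to the open mouth. At the start it lies on the drainer, mouth to the robot's right and 15 degrees below level. Grip it across its diameter.
- cup_mouth (a point): Centre of the cup's open mouth, at the rim, on the cup's axis 100 mm from its origin.
- drainer: Fixed wire drainer under the cup: base plate 150 x 64 x 8 mm, two 8 mm steel rods 40 mm apart falling 15 degrees towards its +x end (70 to 40 mm high), low cross bar at that end against the cup's rim. Origin: centre of its underside; x points along the fall. The cup's axis lies above its x axis, the cup's middle 86 mm above the table.
- stand: Fixed drying stand: dark round base, diameter 130 mm, 12 mm thick, with a 14 mm steel rod carrying an upright wooden post, diameter 48 mm, 85 mm long, flat on top with a small bevel. The post is clamped with its top anywhere from 120 to 150 mm above the table; the height is not reported. Origin: centre of the base's underside, on the post's vertical axis.
- colander: Stainless colander, 170 mm wide at the rim, 85 mm high, two small loop handles; loose, to be left alone. Origin: centre of its underside. (Also fixed, not reported and clear of the work: an orange cooler, 245 mm high, at the robot's far right, and a stove, 102 mm high, at its far left.)
- silicone_lid: Tan silicone lid, a round disc of 110 mm diameter, 6 to 8 mm thick, with a 22 mm high centre knob; lying on the table, loose, to be left alone. Origin: centre of its underside.
There are look-alikes about, which are no part of the job. Of the things like the cup, leave any that is orange, purple or white; of the rest the smaller one is meant.

How it is judged (in metres and radians):
At the end, for the whole second after the job is handed in: The cup is at rest and released on the stand, mouth down with its axis within 8 degrees of vertical, sleeved over the post (both ends of its axis within 12 mm of the post's axis, rim lower than 65 mm above the table) and carried by the top of the post (angle between cup's own z axis and vertical above 3 rad and horizontal distance between each of cup, cup_mouth and stand below 0.012 m and height (world z) of cup_mouth below 0.065 m and contact force between cup and stand above 0.8 N and linear speed of cup below 0.02 m/s and angular speed of cup below 0.2 rad/s); the robot touches nothing.
It fails at once if the cup is dropped: it moves faster than 0.4 m/s while not held (a fall of about 8 mm) (contact force between cup and the fingers below 0.05 N and linear speed of cup above 0.4 m/s).
It fails at once if the cup is pressed on the stand with more than 40 N (contact force between cup and stand above 40 N).
It fails at once if the colander is moved by more than 20 mm (distance of colander from where it was at the start of the episode above 0.02 m).
It fails at once if the silicone lid is moved by more than 20 mm (distance of silicone_lid from where it was at the start of the episode above 0.02 m).
It also fails if it takes over 42 s, if anything falls off the work surface, if the arm or the gripper's body presses on something with over 40 N, if the wrist force passes 120 N, or if a joint passes its speed limit or range.

## Working session

There is one attempt and no reset: what is moved stays moved. The work goes in short steps, Python scripts to look and compute and a tool call to move; the robot and the scene stay as the last step left them, time stands still between calls to the robot, and variables do not carry over. Pictures are saved under pics/ and viewed, at most 10 in all, crops included, and the job is handed in when it is done.

Besides the shell and the picture viewer there is one more tool, called after "Emit:" as name(argument=value, ...) on one line, values as JSON. apply_moves: Moves the arm, as the interface text tells. Its arguments: {"type":"object","properties":{"motion":{"type":"array","items":{"type":"object","properties":{"jaw":{"type":"number"},"xyz":{"type":"array","items":{"type":"number"}},"twist":{"type":"number"}}}},"grip_force":{"type":"number"}},"required":["motion"]}

```bash
ls; mkdir -p pics; python3 - <<'E'
from workcell import sensors,camera,camera_params,bot
import cv2,numpy as np
o=sensors.get_obs();print(o, bot.tcp_to_tips)
for n in("scene","top"):
    p,d=camera(n);cv2.imwrite(f"pics/{n}0.png",p[:,:,::-1]);np.savez(f"pics/{n}0.npz",p=p,d=d,**camera_params(n))
    print(n,camera_params(n))
E
```

```text
pics
{'time': 0.0, 'q': array([6.91569559e+01, 5.01051745e+00, 1.00337190e+01, 9.51003655e+01,
       1.82053203e-04, 8.99989324e+01]), 'qd': array([0.05100605, 0.06097477, 0.01182666, 0.03530431, 0.00346054,
       0.01638802]), 'joint_efforts': array([-8.55877388e-04, -5.20388174e+01,  4.64807010e+01,  1.60359970e-02,
       -4.17131707e-05,  2.09641456e-05]), 'ee_pos': array([0.19561676, 0.51380405, 0.24758207]), 'tcp_rot': array([-1.79922836e+02, -1.83490883e-04,  1.59158023e+02]), 'wrist_force': array([-0.62020697,  0.55751082,  0.79054627]), 'torque': array([0.00199501, 0.06396236, 0.00091838]), 'grasp_force': 0.0, 'opening': 0.08519389038488176} 0.017
scene {'mtx': array([[574.46806914,   0.        , 323.47314193],
       [  0.        , 574.46806914, 241.14159712],
       [  0.        ,   0.        ,   1.        ]]), 'rvec': array([ 1.53873753,  2.16672613, -0.73815702]), 'tvec': array([ 0.21743651, -0.40873021,  1.44242812])}
top {'mtx': array([[526.75518831,   0.        , 322.30131295],
       [  0.        , 526.75518831, 244.10931859],
       [  0.        ,   0.        ,   1.        ]]), 'rvec': array([ 2.10344128, -2.16166497,  0.17035873]), 'tvec': array([-0.00693309,  0.60789925,  1.12798941])}
```

View pics/scene0.png

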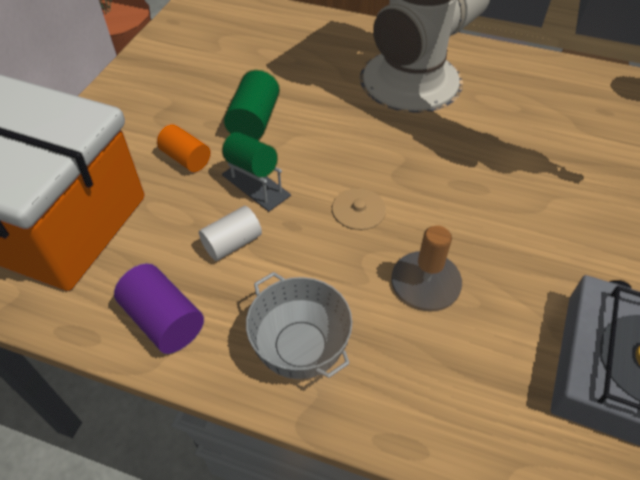

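View pics/top0.png

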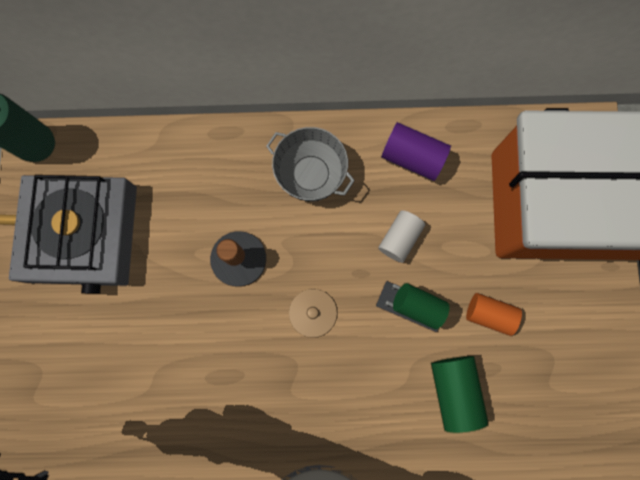

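The pictures show what could be taken for the cup, by top-view pixel:
- small green on the drainer (422,306)
- large green (460,395)
- orange (495,314)
- white (403,236)
- purple (416,152)
- dark green thing at the far left (22,128)

I choose the small green one on the drainer (scene pixel 250,155). The post is at top (230,250), scene (435,240).

```bash
cat > h.py <<'E'
import numpy as np,cv2
from scipy.optimize import least_squares
def load(f):
    z=np.load(f);return z['p'],z['d'],z
def pts(d,m,z):
    v,u=np.nonzero(m&(d>0));D=d[v,u]
    K=z['mtx'];c=np.c_[(u-K[0,2])/K[0,0]*D,(v-K[1,2])/K[1,1]*D,D]
    R=cv2.Rodrigues(z['rvec'])[0];return (c-z['tvec'].ravel())@R
def green(p):
    h=cv2.cvtColor(p,cv2.COLOR_RGB2HSV);return (h[...,0]>55)&(h[...,0]<90)&(h[...,1]>120)&(h[...,2]>25)
def brown(p):
    h=cv2.cvtColor(p,cv2.COLOR_RGB2HSV);return (h[...,0]<15)&(h[...,1]>130)&(h[...,2]>40)
def win(m,u0,u1,v0,v1):
    o=np.zeros_like(m);o[v0:v1,u0:u1]=m[v0:v1,u0:u1];return o
def cyl(P,r,c0,a0):
    def f(x):
        a=x[3:]/np.linalg.norm(x[3:]);q=P-x[:3];return np.linalg.norm(q-np.outer(q@a,a),axis=1)-r
    s=least_squares(f,np.r_[c0,a0],loss='soft_l1',f_scale=.002);a=s.x[3:]/np.linalg.norm(s.x[3:])
    t=(P-s.x[:3])@a;return s.x[:3],a,np.percentile(t,[.5,99.5]),np.sqrt(np.mean(s.fun**2))
E
python3 - <<'E'
from h import *
W={'top':((380,455,275,335),(205,260,225,280)),'scene':((215,282,130,180),(410,460,222,275))}
C=[];B=[]
for n in W:
    p,d,z=load(f'pics/{n}0.npz')
    a=pts(d,win(green(p),*W[n][0]),z);b=pts(d,win(brown(p),*W[n][1]),z);b=b[b[:,2]>.03]
    for P in(a,b):print(n,len(P),P.min(0).round(3),P.max(0).round(3))
    hi=b[b[:,2]>b[:,2].max()-.006];print('top face',hi.mean(0).round(4),(hi.max(0)+hi.min(0))/2,np.ptp(hi,axis=0))
    C.append(a);B.append(b)
    c,ax,t,e=cyl(a,.033,a.mean(0)-[0,0,.02],[0,-1,-.2]);print(ax.round(3),(c+ax*t[0]).round(4),(c+ax*t[1]).round(4),e)
a=np.vstack(C);c,ax,t,e=cyl(a,.033,a.mean(0)-[0,0,.02],[0,-1,-.2]);print('both',ax.round(3),(c+ax*t[0]).round(4),(c+ax*t[1]).round(4),e)
p,d,z=load('pics/top0.npz');cv2.imwrite('pics/crop.png',cv2.resize(p[260:440,370:530,::-1],None,fx=3,fy=3))
E
```

```text
top 1512 [ 0.416 -0.285  0.067] [ 0.51  -0.171  0.132]
top 486 [0.562 0.148 0.073] [0.608 0.195 0.146]
top face [0.5858 0.1717 0.1416] [0.58556285 0.17185116 0.14300464] [0.04170228 0.04319734 0.00596326]
[-0.409 -0.873 -0.264] [ 0.4837 -0.1843  0.0969] [ 0.4435 -0.27    0.071 ] 0.006006118603750624
scene 1722 [ 0.34 -0.33  0.01] [ 0.516 -0.17   0.13 ]
scene 999 [0.57  0.153 0.066] [0.615 0.196 0.144]
top face [0.5909 0.1744 0.1406] [0.59086415 0.17432399 0.141481  ] [0.04168523 0.04094691 0.00595849]
[-0.82  -0.541 -0.187] [ 0.5127 -0.1942  0.0933] [ 0.3372 -0.31    0.0533] 0.010320600424547034
both [-0.584 -0.762 -0.279] [ 0.4956 -0.1834  0.099 ] [ 0.3749 -0.3408  0.0415] 0.010684222922990948
```

View pics/crop.png

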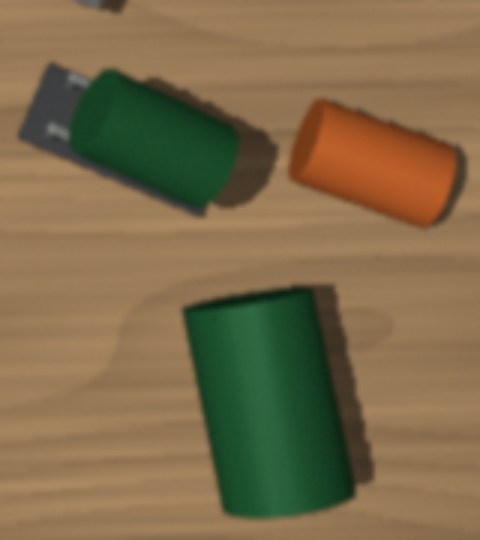

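The crop confirms the small green cup on its dark drainer plate, with the mouth to the lower right. The bigger green one below it is larger. Next I refine the fit with the known length, slope and height.

```bash
cat >> h.py <<'E'
def sdf(P,c,a,r,h):
    q=P-c;t=q@a;rad=np.linalg.norm(q-np.outer(t,a),axis=1)-r;ax=abs(t)-h
    return np.where((rad>0)&(ax>0),np.hypot(rad,ax),np.maximum(rad,ax))
def L(f,P):
    s=least_squares(f,P,loss='soft_l1',f_scale=.002);return s.x,np.sqrt(np.mean(s.fun**2))
E
python3 - <<'E'
from h import *
W={'top':((380,455,275,335),(205,260,225,280)),'scene':((215,282,130,180),(410,460,222,275))}
A=[];B=[]
s,c=np.sin(np.radians(15)),np.cos(np.radians(15))
for n in list(W)+['both']:
    if n!='both':
        p,d,z=load(f'pics/{n}0.npz')
        a=pts(d,win(green(p),*W[n][0]),z);a=a[(a[:,2]>.06)&(a[:,0]>.405)];b=pts(d,win(brown(p),*W[n][1]),z);b=b[b[:,2]>.07];A.append(a);B.append(b)
    else:a=np.vstack(A);b=np.vstack(B)
    dirn=lambda y:np.array([c*np.cos(y),c*np.sin(y),-s])
    x,e=L(lambda x:sdf(a,np.r_[x[:2],x[3]],dirn(x[2]),.033,.05),[.465,-.225,-1.9,.086]);print(n,'cup mid',x[:2].round(4),'z',x[3].round(4),'yaw',np.degrees(x[2]).round(1),e.round(4))
    x,e=L(lambda x:sdf(b,np.r_[x[:2],x[2]-.0425],np.array([0,0,1.]),.024,.0425),[.588,.173,.14]);print('  post',x.round(4),e.round(4))
p=camera=None
from workcell import sensors,camera_params
print(sensors.get_obs()['tcp_rot'])
E
```

```text
top cup mid [ 0.4626 -0.2292] z 0.0834 yaw -114.9 0.0015
  post [0.5867 0.173  0.1405] 0.0016
scene cup mid [ 0.4643 -0.2273] z 0.0829 yaw -115.2 0.0013
  post [0.5881 0.1744 0.1404] 0.0012
both cup mid [ 0.4634 -0.2279] z 0.0834 yaw -115.0 0.0015
  post [0.5879 0.1737 0.1405] 0.0014
[-1.79931935e+02  1.71277818e-03  1.59154330e+02]
```

Emit:
apply_moves(motion=[{"jaw": 1,"xyz": [-40,-44,0],"twist": 0.18},{"jaw": 1,"xyz": [-80,-88,0],"twist": 0.36},{"jaw": 1,"xyz": [-120,-132,0],"twist": 0.54},{"jaw": 1,"xyz": [-160,-176,0],"twist": 0.72},{"jaw": 1,"xyz": [-200,-220,0],"twist": 0.9}])

```text
time: 0.72
ee_pos: [0.3045, 0.2355, 0.2481]
tcp_rot: [180.0, 0.0, 107.3]
wrist_force: [1.4, 0.6, 0.7]
opening: 0.0858
grasp_force: 0.0
```

```bash
cat > go.py <<'E'
import sys,numpy as np
from workcell import sensors
x,y,z,yaw=map(float,sys.argv[1:5]);o=sensors.get_obs();p=o['ee_pos'];Y=np.radians(o['tcp_rot'][2])
d=np.array([x,y,z])-p;tw=-(np.radians(yaw)-Y);tw=(tw+np.pi)%(2*np.pi)-np.pi
print('t',o['time'],p.round(4),o['tcp_rot'].round(2),'F',o['wrist_force'].round(2),'open',round(o['opening'],4),'g',round(o['grasp_force'],1),'q',o['q'].round(0))
print('need mm',(1000*np.array([d[0]*np.cos(Y)+d[1]*np.sin(Y),d[0]*np.sin(Y)-d[1]*np.cos(Y),-d[2]])).round(1),'twist',tw.round(3))
E
python3 go.py .4748 -.2035 .20 65
```

```text
t 0.725 [0.3045 0.2355 0.2481] [179.99   0.   107.28] F [1.38 0.57 0.72] open 0.0858 g 0.0 q [ 38. -17. -10.  97.  -0. 110.]
need mm [-469.8   32.2   48.1] twist 0.738
```

Emit:
apply_moves(motion=[{"jaw": 1,"xyz": [-58,4,0],"twist": 0.15},{"jaw": 1,"xyz": [-116,8,0],"twist": 0.3},{"jaw": 1,"xyz": [-174,12,0],"twist": 0.45},{"jaw": 1,"xyz": [-232,16,10],"twist": 0.6},{"jaw": 1,"xyz": [-290,20,20],"twist": 0.735}])

```text
time: 1.35
ee_pos: [0.4113, -0.0352, 0.228]
tcp_rot: [180.0, -0.0, 65.2]
wrist_force: [0.6, 0.4, 0.1]
opening: 0.0855
grasp_force: 0.0
```

```bash
python3 go.py .4748 -.2035 .18 65
```

```text
t 1.35 [ 0.4113 -0.0352  0.228 ] [ 1.7997e+02 -2.0000e-02  6.5190e+01] F [0.58 0.4  0.08] open 0.0855 g 0.0 q [ -5. -14. -10.  94.   0. 110.]
need mm [-126.2  128.2   48. ] twist 0.003
```

Emit:
apply_moves(motion=[{"jaw": 1,"xyz": [-38,38,12],"twist": 0.003},{"jaw": 1,"xyz": [-76,77,24],"twist": 0.003},{"jaw": 1,"xyz": [-110,112,36],"twist": 0.003},{"jaw": 1,"xyz": [-126,128,48],"twist": 0.003},{"jaw": 1,"xyz": [-126,128,48],"twist": 0.003}])

```text
time: 1.98
ee_pos: [0.4747, -0.2014, 0.1787]
tcp_rot: [-179.8, -0.0, 65.2]
wrist_force: [-0.4, 0.7, -0.3]
opening: 0.0855
grasp_force: 0.0
```

```bash
python3 go.py .4748 -.2035 .091 65; python3 - <<'E'
from workcell import camera,camera_params
from h import *
z=camera_params('wrist');p,d=camera('wrist');cv2.imwrite('pics/w1.png',p[:,:,::-1])
a=pts(d,green(p),z);print(len(a));a=a[(a[:,2]>.07)&(a[:,0]>.41)&(a[:,1]>-.3)]
s,c=np.sin(np.radians(15)),np.cos(np.radians(15));dirn=lambda y:np.array([c*np.cos(y),c*np.sin(y),-s])
x,e=L(lambda x:sdf(a,np.r_[x[:2],x[3]],dirn(x[2]),.033,.05),[.463,-.228,-2.,.086]);print(len(a),x[:2].round(4),x[3].round(4),np.degrees(x[2]).round(1),e)
E
```

```text
t 1.975 [ 0.4747 -0.2014  0.1787] [-179.83   -0.     65.21] F [-0.39  0.74 -0.33] open 0.0855 g 0.0 q [-23.  -0.  -3.  87.   0.  92.]
need mm [-1.8  1.  87.7] twist 0.004
22410
20049 [ 0.4629 -0.2285] 0.0841 -115.1 0.004215521917404267
```

View pics/w1.png

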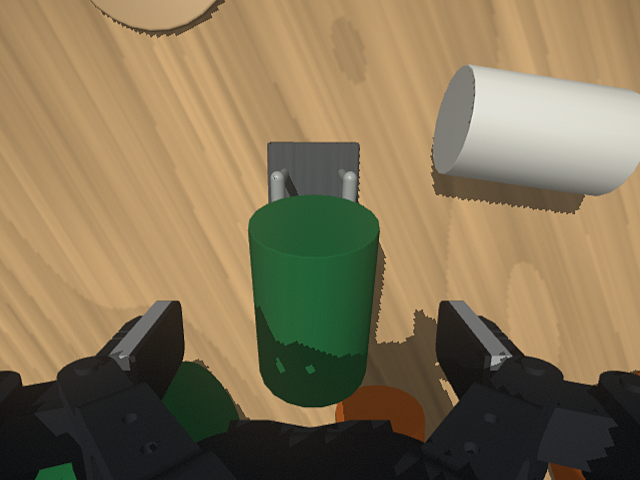

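The view shows the cup at (314,300) centred between the fingers, closed end up in the picture at (314,225). Descend and grip lightly.

Emit:
apply_moves(motion=[{"jaw": 1,"xyz": [0,1,40],"twist": 0},{"jaw": 1,"xyz": [0,1,75],"twist": 0},{"jaw": 1,"xyz": [0,1,88],"twist": 0},{"jaw": 0,"xyz": [0,1,88],"twist": 0},{"jaw": 0,"xyz": [0,1,88],"twist": 0}], grip_force=20)

```text
time: 2.65
ee_pos: [0.4768, -0.2012, 0.094]
tcp_rot: [179.9, -0.0, 65.3]
wrist_force: [0.7, 0.5, -1.5]
opening: 0.0664
grasp_force: 22.9
```

Emit:
apply_moves(motion=[{"jaw": 0,"xyz": [0,0,0],"twist": 0},{"jaw": 0,"xyz": [0,0,0],"twist": 0},{"jaw": 0,"xyz": [0,0,0],"twist": 0}])

```text
time: 3.02
ee_pos: [0.4768, -0.2012, 0.0936]
tcp_rot: [179.9, -0.1, 65.3]
wrist_force: [1.4, 4.0, 6.7]
opening: 0.0671
grasp_force: 23.5
```

```bash
python3 go.py .4748 -.2035 .091 65
```

```text
t 3.025 [ 0.4768 -0.2012  0.0936] [ 1.7989e+02 -6.0000e-02  6.5320e+01] F [1.35 4.02 6.69] open 0.0671 g 23.5 q [-23.   0. -12.  78.   0.  92.]
need mm [-2.9 -0.9  2.6] twist 0.006
```

Emit:
apply_moves(motion=[{"jaw": 0,"xyz": [3,0,-10],"twist": 0},{"jaw": 0,"xyz": [5,0,-30],"twist": 0},{"jaw": 0,"xyz": [5,0,-60],"twist": 0},{"jaw": 0,"xyz": [5,0,-90],"twist": 0},{"jaw": 0,"xyz": [5,0,-110],"twist": 0}])

```text
time: 3.65
ee_pos: [0.4782, -0.197, 0.204]
tcp_rot: [180.0, 0.0, 65.3]
wrist_force: [-0.1, 0.0, -3.1]
opening: 0.0665
grasp_force: 23.4
```

```bash
cat > tilt.py <<'E'
from workcell import camera,camera_params,sensors
from h import *
import sys
o=sensors.get_obs();e=o['ee_pos'];Y=np.radians(o['tcp_rot'][2]);A=[]
for n in('wrist','scene','top'):
    z=camera_params(n);p,d=camera(n);a=pts(d,green(p),z)
    q=a-e;cx=q[:,0]*np.cos(Y)+q[:,1]*np.sin(Y);cy=q[:,0]*np.sin(Y)-q[:,1]*np.cos(Y)
    k=(abs(cy)<.04)&(np.hypot(cx,q[:,2])<.11)&(a[:,2]>.012);a=a[k];print(n,len(a))
    if n!='top':A.append(a[::max(1,len(a)//1500)])
    if len(sys.argv)>1 and n==sys.argv[2]:cv2.imwrite(f'pics/{sys.argv[1]}.png',p[:,:,::-1])
a=np.vstack(A);D=lambda t:np.array([-np.cos(t)*np.cos(Y),-np.cos(t)*np.sin(Y),-np.sin(t)])
best=min((L(lambda x:sdf(a,x[:3],D(x[3]),.033,.05),np.r_[e+.03*D(t),t]) for t in(.2,.6,1.,1.4)),key=lambda r:r[1])
x,er=best;print('mid',x[:3].round(4),'tilt below level',np.degrees(x[3]).round(1),'end',(x[:3]-.05*D(x[3])).round(4),'mouth',(x[:3]+.05*D(x[3])).round(4),'rms',er.round(4))
E
python3 go.py .4748 -.2035 .2 65;python3 tilt.py l1 scene
```

```text
t 3.65 [ 0.4782 -0.197   0.204 ] [1.7995e+02 4.0000e-02 6.5290e+01] F [-0.06  0.01 -3.09] open 0.0665 g 23.4 q [-22.  -0.  -0.  90.  -0.  92.]
need mm [-7.3 -0.4  4. ] twist 0.005
wrist 35206
scene 1114
top 80
mid [ 0.4653 -0.2244  0.1947] tilt below level 15.9 end [ 0.4854 -0.1807  0.2084] mouth [ 0.4452 -0.2681  0.181 ] rms 0.0029
```

View pics/l1.png

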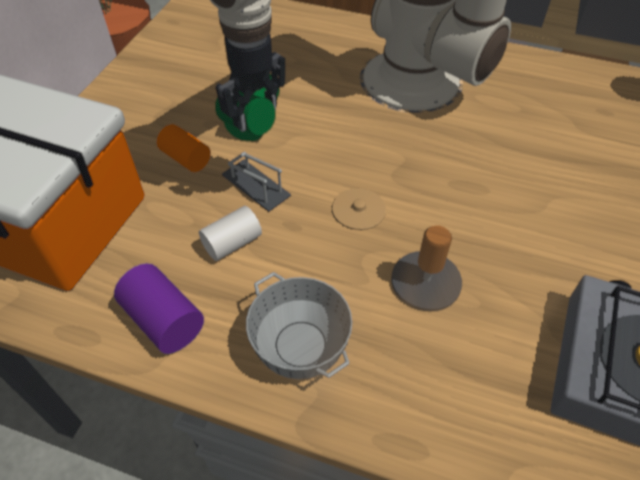

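The picture shows the cup held clear of the drainer at (250,115), tilt unchanged at about 16°, and the drainer empty at (258,180). I'll carry it high to the left of the post, hook the lower lip on the post's side, and swing it upright about the pads.

Emit:
apply_moves(motion=[{"jaw": 0,"xyz": [25,-7,-30],"twist": 0},{"jaw": 0,"xyz": [70,-20,-50],"twist": -0.08},{"jaw": 0,"xyz": [125,-36,-66],"twist": -0.2},{"jaw": 0,"xyz": [180,-52,-66],"twist": -0.32},{"jaw": 0,"xyz": [235,-67,-66],"twist": -0.44}])

```text
time: 4.42
ee_pos: [0.5153, 0.0464, 0.2672]
tcp_rot: [-179.9, 0.0, 90.7]
wrist_force: [0.7, -0.6, -1.9]
opening: 0.0662
grasp_force: 24.1
```

```bash
python3 go.py .5565 .300 .27 104
```

```text
t 4.425 [0.5153 0.0464 0.2672] [-1.7993e+02  2.0000e-02  9.0720e+01] F [ 0.7  -0.62 -1.9 ] open 0.0662 g 24.1 q [ 5.  1.  8. 97. -0. 94.]
need mm [253.1  44.4  -2.8] twist -0.232
```

Emit:
apply_moves(motion=[{"jaw": 0,"xyz": [55,9,0],"twist": -0.06},{"jaw": 0,"xyz": [110,18,0],"twist": -0.12},{"jaw": 0,"xyz": [165,28,0],"twist": -0.18},{"jaw": 0,"xyz": [215,38,0],"twist": -0.232},{"jaw": 0,"xyz": [253,44,0],"twist": -0.232}])

```text
time: 5.05
ee_pos: [0.557, 0.3001, 0.2662]
tcp_rot: [-179.9, 0.0, 103.9]
wrist_force: [-0.0, 0.0, -3.1]
opening: 0.0662
grasp_force: 24.1
```

```bash
python3 go.py .5565 .300 .172 104; python3 tilt.py
```

```text
t 5.05 [0.557  0.3001 0.2662] [-1.7986e+02  5.0000e-02  1.0390e+02] F [-0.01  0.03 -3.15] open 0.0662 g 24.1 q [ 28.  18.  27.  99.  -0. 104.]
need mm [ 0.  -0.5 94.2] twist -0.002
wrist 35068
scene 7
top 1470
mid [0.5637 0.2705 0.2564] tilt below level 15.8 end [0.5521 0.3171 0.27  ] mouth [0.5752 0.2238 0.2428] rms 0.0007
```

Emit:
apply_moves(motion=[{"jaw": 0,"xyz": [0,-0.5,40],"twist": 0},{"jaw": 0,"xyz": [0,-0.5,80],"twist": 0},{"jaw": 0,"xyz": [0,-0.5,94],"twist": 0},{"jaw": 0,"xyz": [-15,-0.5,94],"twist": 0},{"jaw": 0,"xyz": [-25,-0.5,94],"twist": 0}])

```text
time: 5.82
ee_pos: [0.5636, 0.2725, 0.1762]
tcp_rot: [179.9, -0.0, 103.8]
wrist_force: [-0.2, -0.1, -2.3]
opening: 0.0666
grasp_force: 24.2
```

Emit:
apply_moves(motion=[{"jaw": 0,"xyz": [-6,0,0],"twist": 0},{"jaw": 0,"xyz": [-11,0,0],"twist": 0},{"jaw": 0,"xyz": [-16,0,-4],"twist": 0},{"jaw": 0,"xyz": [-21,0,-9],"twist": 0},{"jaw": 0,"xyz": [-26,0,-15],"twist": 0}])

```text
time: 6.45
ee_pos: [0.5689, 0.2488, 0.1899]
tcp_rot: [180.0, -0.1, 103.8]
wrist_force: [0.2, 1.7, -3.9]
opening: 0.0663
grasp_force: 25.0
```

```bash
python3 go.py .588 .1737 .199 104; python3 tilt.py a1 top
```

```text
t 6.45 [0.5689 0.2488 0.1899] [ 1.7996e+02 -5.0000e-02  1.0385e+02] F [ 0.19  1.74 -3.87] open 0.0663 g 25.0 q [ 24.  14.  14.  90.   0. 100.]
need mm [-77.5   0.5  -9.1] twist -0.003
wrist 37060
scene 197
top 1134
mid [0.5748 0.2241 0.1726] tilt below level 30.6 end [0.5645 0.2659 0.1981] mouth [0.5851 0.1823 0.1472] rms 0.0007
```

Emit:
apply_moves(motion=[{"jaw": 0,"xyz": [-9,0,-6],"twist": 0},{"jaw": 0,"xyz": [-17,0,-10],"twist": 0},{"jaw": 0,"xyz": [-24,0,-13],"twist": 0},{"jaw": 0,"xyz": [-32,0,-15],"twist": 0},{"jaw": 0,"xyz": [-39,0,-16],"twist": 0}])

```text
time: 7.22
ee_pos: [0.5784, 0.21, 0.2054]
tcp_rot: [180.0, 0.0, 103.8]
wrist_force: [0.5, 1.9, -1.0]
opening: 0.0662
grasp_force: 25.9
```

```bash
python3 go.py .588 .1737 .199 104; python3 tilt.py a2 scene
```

```text
t 7.225 [0.5784 0.21   0.2054] [1.7999e+02 1.0000e-02 1.0380e+02] F [ 0.49  1.88 -1.02] open 0.0662 g 25.9 q [20. 13. 15. 91. -0. 96.]
need mm [-37.5   0.7   6.4] twist -0.004
wrist 39985
scene 390
top 855
mid [0.5818 0.1986 0.1775] tilt below level 58.2 end [0.5755 0.2242 0.22  ] mouth [0.5881 0.173  0.135 ] rms 0.001
```

Emit:
apply_moves(motion=[{"jaw": 0,"xyz": [-9,0.2,0],"twist": 0},{"jaw": 0,"xyz": [-18,0.4,0],"twist": 0},{"jaw": 0,"xyz": [-27,0.6,0],"twist": 0},{"jaw": 0,"xyz": [-36,0.7,1],"twist": 0},{"jaw": 0,"xyz": [-43,0.7,2],"twist": 0}])

```text
time: 8.0
ee_pos: [0.5892, 0.1683, 0.2028]
tcp_rot: [-180.0, -0.0, 103.8]
wrist_force: [-0.7, 2.8, -4.2]
opening: 0.0663
grasp_force: 26.0
```

```bash
python3 go.py .588 .1737 .199 104; python3 tilt.py a3 scene
```

```text
t 8.0 [0.5892 0.1683 0.2028] [-179.96   -0.    103.79] F [-0.74  2.83 -4.17] open 0.0663 g 26.0 q [16. 13. 14. 91.  0. 92.]
need mm [5.5 0.1 3.8] twist -0.004
wrist 40492
scene 296
top 327
mid [0.5882 0.1723 0.1705] tilt below level 84.9 end [0.5871 0.1766 0.2203] mouth [0.5893 0.168  0.1207] rms 0.0034
```

Emit:
apply_moves(motion=[{"jaw": 0,"xyz": [-3,0,1],"twist": 0},{"jaw": 0,"xyz": [-6,0,2],"twist": 0},{"jaw": 0,"xyz": [-6,0,2],"twist": 0}])

```text
time: 8.52
ee_pos: [0.5906, 0.1631, 0.2013]
tcp_rot: [180.0, 0.0, 103.8]
wrist_force: [-1.1, 2.0, -3.0]
opening: 0.0663
grasp_force: 26.1
```

Emit:
apply_moves(motion=[{"jaw": 0,"xyz": [4,0,0],"twist": 0},{"jaw": 0,"xyz": [9,0,0],"twist": 0},{"jaw": 0,"xyz": [9,0,0],"twist": 0}])

```text
time: 8.9
ee_pos: [0.5884, 0.1722, 0.2013]
tcp_rot: [180.0, 0.0, 103.8]
wrist_force: [0.1, -0.1, -2.3]
opening: 0.0663
grasp_force: 26.1
```

```bash
python3 go.py .588 .1737 .15 104; python3 tilt.py a4 scene
```

```text
t 8.9 [0.5884 0.1722 0.2013] [1.7999e+02 2.0000e-02 1.0383e+02] F [ 0.11 -0.14 -2.29] open 0.0663 g 26.1 q [16. 13. 14. 91. -0. 92.]
need mm [ 1.5 -0.  51.3] twist -0.003
wrist 41196
scene 332
top 282
mid [0.5867 0.1777 0.1689] tilt below level 86.9 end [0.586  0.1803 0.2188] mouth [0.5873 0.1751 0.1189] rms 0.0039
```

View pics/a4.png

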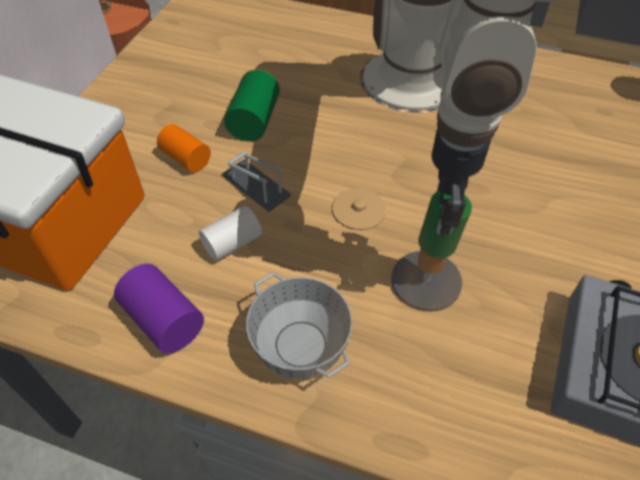

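The picture shows the cup upright over the post at (445,220). I'll lower it 60 mm, then feel for the top.

Emit:
apply_moves(motion=[{"jaw": 0,"xyz": [0,0,12],"twist": 0},{"jaw": 0,"xyz": [0,0,26],"twist": 0},{"jaw": 0,"xyz": [0,0,40],"twist": 0},{"jaw": 0,"xyz": [0,0,52],"twist": 0},{"jaw": 0,"xyz": [0,0,60],"twist": 0}])

```text
time: 9.68
ee_pos: [0.5883, 0.1716, 0.1403]
tcp_rot: [-180.0, 0.0, 103.8]
wrist_force: [-0.0, -1.6, -0.3]
opening: 0.0662
grasp_force: 26.2
```

Emit:
apply_moves(motion=[{"jaw": 0,"xyz": [0,0,1.5],"twist": 0},{"jaw": 0,"xyz": [0,0,3],"twist": 0},{"jaw": 0,"xyz": [0,0,4.5],"twist": 0},{"jaw": 0,"xyz": [0,0,6],"twist": 0},{"jaw": 0,"xyz": [0,0,6],"twist": 0}])

```text
time: 10.3
ee_pos: [0.5888, 0.1717, 0.1356]
tcp_rot: [180.0, 0.0, 103.8]
wrist_force: [2.6, -4.3, -0.4]
opening: 0.0664
grasp_force: 26.3
```

```bash
python3 go.py .588 .1737 .126 104; python3 tilt.py a5 wrist
```

```text
t 10.3 [0.5888 0.1717 0.1356] [1.7995e+02 3.0000e-02 1.0379e+02] F [ 2.56 -4.32 -0.37] open 0.0664 g 26.3 q [16. 13.  6. 84. -0. 92.]
need mm [ 2.2 -0.3  9.6] twist -0.004
wrist 41050
scene 89
top 254
mid [0.587  0.1766 0.1033] tilt below level 86.0 end [0.5862 0.1799 0.1532] mouth [0.5878 0.1732 0.0534] rms 0.0043
```

Emit:
apply_moves(motion=[{"jaw": 0,"xyz": [-1,0,0],"twist": 0},{"jaw": 0,"xyz": [-2,0,0],"twist": 0},{"jaw": 0,"xyz": [-2,0,0],"twist": 0}])

```text
time: 10.82
ee_pos: [0.5887, 0.1702, 0.135]
tcp_rot: [-180.0, -0.0, 103.8]
wrist_force: [0.2, -0.1, -2.8]
opening: 0.0666
grasp_force: 26.1
```

Emit:
apply_moves(motion=[{"jaw": 0,"xyz": [0,0,1],"twist": 0},{"jaw": 0,"xyz": [0,0,2],"twist": 0},{"jaw": 0,"xyz": [0,0,3],"twist": 0},{"jaw": 0,"xyz": [0,0,4],"twist": 0},{"jaw": 0,"xyz": [0,0,4],"twist": 0}])

```text
time: 11.45
ee_pos: [0.5889, 0.1699, 0.1311]
tcp_rot: [-180.0, -0.0, 103.8]
wrist_force: [0.0, 0.0, -2.5]
opening: 0.0662
grasp_force: 26.1
```

Emit:
apply_moves(motion=[{"jaw": 0,"xyz": [0,0,1],"twist": 0},{"jaw": 0,"xyz": [0,0,2],"twist": 0},{"jaw": 0,"xyz": [0,0,2],"twist": 0}])

```text
time: 11.82
ee_pos: [0.5889, 0.1699, 0.1292]
tcp_rot: [-180.0, -0.0, 103.8]
wrist_force: [0.0, -0.2, -2.7]
opening: 0.0661
grasp_force: 26.1
```

Emit:
apply_moves(motion=[{"jaw": 0,"xyz": [0,0,0.7],"twist": 0},{"jaw": 0,"xyz": [0,0,1.5],"twist": 0},{"jaw": 0,"xyz": [0,0,1.5],"twist": 0}])

```text
time: 12.2
ee_pos: [0.589, 0.17, 0.1284]
tcp_rot: [180.0, -0.0, 103.8]
wrist_force: [-1.5, 0.7, 3.9]
opening: 0.0667
grasp_force: 26.5
```

Emit:
apply_moves(motion=[{"jaw": 0,"xyz": [0,0,0.5],"twist": 0},{"jaw": 0,"xyz": [0,0,1],"twist": 0},{"jaw": 0,"xyz": [0,0,1],"twist": 0}])

```text
time: 12.58
ee_pos: [0.5891, 0.1702, 0.1282]
tcp_rot: [179.9, -0.0, 103.8]
wrist_force: [-3.3, 0.1, 9.7]
opening: 0.0666
grasp_force: 26.9
```

Emit:
apply_moves(motion=[{"jaw": 0,"xyz": [0,0,0.5],"twist": 0},{"jaw": 0,"xyz": [0,0,1],"twist": 0},{"jaw": 0,"xyz": [0,0,1],"twist": 0}])

```text
time: 12.95
ee_pos: [0.5891, 0.1703, 0.128]
tcp_rot: [179.9, -0.0, 103.8]
wrist_force: [-6.3, -0.3, 14.6]
opening: 0.0665
grasp_force: 27.3
```

Contact is felt at z 0.128. Ease off, then open.

Emit:
apply_moves(motion=[{"jaw": 0,"xyz": [0,0,-1],"twist": 0},{"jaw": 0,"xyz": [0,0,-1.5],"twist": 0},{"jaw": 0,"xyz": [0,0,-1.5],"twist": 0}])

```text
time: 13.32
ee_pos: [0.589, 0.1701, 0.1282]
tcp_rot: [179.9, -0.0, 103.8]
wrist_force: [-2.9, -0.5, 5.9]
opening: 0.0663
grasp_force: 26.7
```

Emit:
apply_moves(motion=[{"jaw": 0.62,"xyz": [0,0,0],"twist": 0},{"jaw": 0.7,"xyz": [0,0,0],"twist": 0},{"jaw": 0.8,"xyz": [0,0,0],"twist": 0},{"jaw": 1,"xyz": [0,0,0],"twist": 0},{"jaw": 1,"xyz": [0,0,0],"twist": 0}])

```text
time: 13.95
ee_pos: [0.5889, 0.1699, 0.1272]
tcp_rot: [-180.0, 0.0, 103.8]
wrist_force: [0.4, 0.1, 0.1]
opening: 0.0856
grasp_force: 0.0
```

```bash
python3 go.py .588 .1737 .25 104; python3 tilt.py a6 wrist
```

```text
t 13.95 [0.5889 0.1699 0.1272] [-180.      0.    103.81] F [0.36 0.11 0.1 ] open 0.0856 g 0.0 q [16. 13.  6. 83. -0. 92.]
need mm [   3.9   -0.  -122.8] twist -0.003
wrist 42556
scene 89
top 186
mid [0.5865 0.1778 0.0955] tilt below level 90.0 end [0.5865 0.1778 0.1455] mouth [0.5865 0.1778 0.0455] rms 0.0033
```

View pics/a6.png

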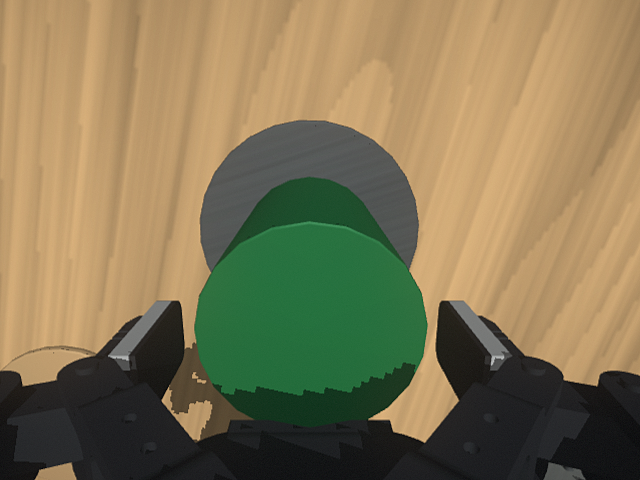

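The cup stands upright at (311,325), and both fingers are clear at (180,340) and (440,340). I'll raise the hand straight up.

Emit:
apply_moves(motion=[{"jaw": 1,"xyz": [0,0,-15],"twist": 0},{"jaw": 1,"xyz": [0,0,-40],"twist": 0},{"jaw": 1,"xyz": [0,0,-80],"twist": 0},{"jaw": 1,"xyz": [0,0,-120],"twist": 0},{"jaw": 1,"xyz": [0,0,-140],"twist": 0}])

```text
time: 14.72
ee_pos: [0.5892, 0.17, 0.2711]
tcp_rot: [179.8, -0.0, 103.8]
wrist_force: [0.4, 0.6, -0.4]
opening: 0.0853
grasp_force: 0.0
```

```bash
python3 - <<'E'
from workcell import camera,camera_params,sensors,bot
from h import *
A=[]
for n in('wrist','scene'):
    z=camera_params(n);p,d=camera(n);a=pts(d,green(p),z);a=a[(np.hypot(a[:,0]-.588,a[:,1]-.174)<.06)&(a[:,2]>.03)];print(n,len(a));A.append(a[::max(1,len(a)//1500)])
    for b in (a,):
        x,e=L(lambda x:sdf(b,x[:3],np.r_[x[3:],1]/np.linalg.norm(np.r_[x[3:],1]),.033,.05),[.588,.174,.1,0,0]);print(x.round(4),e)
print(sensors.get_obs()['wrist_force'].round(2),sensors.get_obs()['time'])
E
```

```text
wrist 9251
[ 0.5865  0.1779  0.0955 -0.0022 -0.0009] 0.000640426172054417
scene 818
[ 0.5888  0.1744  0.0946 -0.0006 -0.0035] 0.0013294927545025811
[ 1.06 -0.67  0.82] 14.825
```

```bash
python3 -c "
from workcell import bot
print(bot.job_done())"
```

```text
the job is handed in; nothing more can be done
None
```

The green cup now stands upside down on the post, released and resting on its top, upright to within about half a degree and 2–4 mm off the post's axis by the cameras; I handed the job in at about 15 s, and the judge gave no verdict.

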